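Tighten the plunger clamp's slotted screw and put the driver back

TASK

The plunger of the fruit-firmness tester is loose in its clamp block. Take the flat driver (the big slab-sided handle) from the tool stand, seat its blade in the slot of the screw sunk in the top of the block, and, pressing only lightly and keeping the blade in the slot, turn the screw clockwise until it comes up snug, without forcing it any further. Then put the driver back upright in its empty hole in the stand, fully down, let go, and leave everything else where it is.

Things in the scene. Friction and masses are not known exactly. Their poses are not given: they have to be found in the camera images.
- clamp: Low bare-aluminium clamp block, 70 (x) x 64 (y) mm, top face 45 mm above the work surface, on a dark steel foot plate 110 (x) x 90 (y) x 8 mm; a steel plunger sticks out of its -y side. Fixed; place and yaw vary. Origin: centre of the underside, z up.
- well (a point): Centre of the mouth of the round well, 25 mm wide, in the clamp block's top face, on the screw's vertical axis. Its axes are the block's.
- screw_top (a point): Centre of the top of the round steel screw head (22 mm across), 3 mm below the well's mouth; the axes are the block's, not the slot's. A straight slot, 4 mm wide, 5 mm deep, runs right across the head. Its direction is not reported: at the start anywhere within 0.6 rad of the block's x axis. Look or feel for it: the blade drops 5 mm when it finds it.
- screw (a joint): Angle of the slotted screw, rad: grows as the screw turns clockwise seen from above. It turns against a friction of about 0.12 N m and comes up snug against a stop at 1.2; it starts 0.7 to 1.1 rad short of that.
- thread (a joint): Damage of the thread, rad: 0 at the start. Once the screw is snug, a clockwise torque above about 0.36 N m strips the thread and this grows.
- driver: Flat driver, 117 mm long, about 120 g, standing blade down in one of the stand's two holes. Origin: middle of the blade's tip edge; z points up to the handle. From z = 50 to 116 mm a black handle of rectangular section, 28 mm (x) by 22 mm (y), its flats facing +y and -y; its underside rests on the stand's top.
- blade_tip (a point): Middle of the edge of the driver's blade (same point and axes as driver). The blade is 16 mm wide (x), 2.5 mm thick (y) and 12 mm long; above it comes a round 9 mm shaft.
- stand: Grey plastic tool stand, 120 (x) x 56 (y) x 60 mm high with a low rim, fixed; place and yaw vary. Two upright square holes, 19.5 mm wide with bevelled mouths, go right through at x = -35 and +35 mm on its centre line. One holds the driver, the other an awl, either way round. Origin: centre of the underside, z up. Fully put back, the driver's tip is 10 mm above this origin.
- awl: Awl with a slim round black handle (19 mm wide) and dark collar, 98 mm long, standing in the stand's other hole. Not to be touched. Origin 10 mm below its point; z up.
- pear: Brown pear, 52 x 52 x 76 mm, bystander. Origin: centre of the underside.
- apple: Apple, about 74 mm, bystander. Origin: centre of the underside.
- petri: Stack of petri dishes, 90 mm wide, 32 mm high, bystander between the stand and the clamp. Origin: centre of the underside.
- minute_timer: White kitchen timer, 66 x 66 x 19 mm, bystander. Origin: centre of the underside.
- seed_cup: Cup of seeds with a screw lid, 62 mm wide, 73 mm high, bystander. Origin: centre of the underside.
- bottle: Reagent bottle, 56 mm wide, 101 mm high, bystander. Origin: centre of the underside.
Mind the look-alikes: they are no part of the job. What is shaped like the driver but green, orange or yellow is not meant.

How it is judged:
By the outcome, as a careful person would: the job done as asked, in the order asked, and still so for the second after the job is handed in, with the robot touching nothing.
It also fails if it takes over 64 s, if anything falls off the work surface, if the arm or the gripper's body presses on something with over 40 N, if the wrist force passes 120 N, or if a joint passes its speed limit or range.

ROBOT

A 7-joint arm with a two-finger parallel gripper is mounted at the origin on a cart in front of the work surface, level with it; the furniture and walls round the work are solid. World frame = base frame: x ahead of the robot, y to its left, z up, the work surface at z = 0. Lengths are in m, angles in rad, forces in N, time in s.
With the tool pointing down it reaches from about 0.425 to 0.925 m from the base axis. Payload 6.8 kg.
Tool frame: the origin (TCP) lies on the mounting face of the last link; the fingertips stand 173 mm ahead of it and the grasp point (between the pads) lies 155 mm ahead of it; z points along the fingers, y is the line along which they close (so a half turn about z gives the same grasp; the last joint's range is limited). The gripper opens to 85 mm and grips with 20 to 120 N. Pads are 22 mm wide; open, the fingers measure 114 mm over their backs; the gripper's body (76 mm by 85 mm) begins 54 mm behind the grasp point. The pads swing forward as they close: fully open they stand 13 mm farther back than shut.
Start: joints at [-1.314, 0.477, 0.022, 1.555, -0.011, 1.109, -0.083], TCP at [0.241, 0.631, 0.405] pointing down, gripper open.
Joint ranges: [-2.96, 2.96], [-0.34, 2.1], [-1.41, 1.46], [0.24, 2.44], [-1.37, 4.51], [0.17, 1.92], [-2.96, 2.96]. Speed limits (rad/s): [2.39, 2.39, 3.14, 3.14, 3.14, 3.14, 3.14].

INTERFACE

Orientations are given as a rotation vector (axis times angle).
In Python, from bench import r gives the robot as it stands.
- The arm moves only by the tool arm_command, never from a script. Its argument "plan" is a list of rows, each an object of numbers: "claw": the closure, from 0 (fully open) to 1 (shut); "tx", "ty", "tz": the shift along the tool's x, y, z in m; "ax", "ay", "az": the turn, a rotation vector about the tool's x, y, z in degrees. A call has exactly 10 rows; each row shifts and turns the commanded pose from where the row before left it, along the tool's axes as they then stand; what a row does not reach is not made up. A row lasts 1/12 s, in which the tool goes at most 41.7 mm and 7.16 degrees, less where a joint would pass 70% of its speed; a pose out of reach is approached as far as the arm can. A call is refused whole if a number of a shift passes 0.0417 or a number of a turn 7.16, either way. A call with a gripper value outside its range is refused whole. The fingers move at their own pace and stop on an object; "squeeze" is the grip in N (left out, the last holds). Time passes only in rows, so rows that do not move let the fingers close, or fill a call up. It gives the time, the measured TCP pose, the force, the opening and the grip force at its end, in the units of the state.
- r.get_obs(): the state, without advancing time (a new reading comes with each control period).
- r.grab_frame(name): name is "side" or "top" or "wrist"; returns the picture (384x512x3 uint8, red, green, blue); there is no depth.
- r.camera_model(name): a dict with "fx", "fy", "cx", "cy" (pixels), "position" and "orientation" of the camera in the world; the wrist camera has in their place "tool_from_camera" (4x4, takes a point from camera to tool coordinates, whose origin is the TCP and whose axes are the flange's). Camera axes: x right, y up, looking along -z (the intrinsics and any distortion apply to the point x, -y, -z); pixel columns grow to the right and rows downward; lengths in m; the calibration is good to about 2 mm. A picture is of the moment at which its call begins: read the wrist's pose just before it. camera_model takes no time and is no camera call.
- r.hand_in(): hands the job in; it is judged then, once.
Trained networks look in the newest picture that a camera, given by its name, has taken for a name from the list of things; names that differ only in an ending like _2 or _b are one class to them, and where a whole thing is asked for, a point or a joint stands for the part that bears it (a point fixed in the world has none). Each returns a list of dicts, best first, with "confidence" (0 to 1); they miss things now and then, are a little off and sometimes report something else, mostly with a low value. They report only what shows in the picture. A call takes as long as a camera call. They do not tell look-alikes from the thing itself.
- r.boxes_of(target, camera): "location" ([x, y, z] in m, in the coordinates of the camera as it stood for that picture, good to about 4 mm: the middle of the surface that is visible of it).
- r.tip_of(target, camera): "location" ([x, y, z] in m, in the coordinates of the camera as it stood for that picture, good to about 4 mm: a listed point, or the origin of a listed thing).
The state is a dict: "clock": time; "joints": joint angles; "qvel": joint speeds; "tau": joint torques, N m; "tcp_pos": TCP position; "orientation": TCP orientation; "contact_force": force on the tool from outside, world axes, zero at the start; "moment": the same for the moment, N m; "grip_width": finger opening in m; "gripper_force": force on a finger pad.
Only numpy, scipy, OpenCV 4.12 (cv2) and the standard library are available. Lean on these libraries where they do the work, as an engineer would, in place of code of your own. Each camera call takes 0.05 s, during which the arm holds its last target. There are 200 camera calls.

## Working session

There is one attempt and no reset: what is moved stays moved. The work goes in short steps, Python scripts to look and compute and a tool call to move; the robot and the scene stay as the last step left them, time stands still between calls to the robot, and variables do not carry over. Pictures are saved under pics/ and viewed, at most 10 in all, crops included, and the job is handed in when it is done.

Besides the shell and the picture viewer there is one more tool, called after "Emit:" as name(argument=value, ...), one argument or row to a line, values as JSON. arm_command: Moves the arm, as the interface text tells. Its arguments: {"type":"object","properties":{"plan":{"type":"array","items":{"type":"object","properties":{"claw":{"type":"number"},"tx":{"type":"number"},"ty":{"type":"number"},"tz":{"type":"number"},"ax":{"type":"number"},"ay":{"type":"number"},"az":{"type":"number"}}}},"squeeze":{"type":"number"}},"required":["plan"]}

```bash
mkdir -p pics; ls; cat > h.py <<'E'
import numpy as np, cv2
from scipy.spatial.transform import Rotation as R
from bench import r
def cam(name):
    m=r.camera_model(name)
    if name=="wrist":
        o=r.get_obs(); T=np.eye(4); T[:3,:3]=R.from_rotvec(o["orientation"]).as_matrix(); T[:3,3]=o["tcp_pos"]
        return m,T@np.array(m["tool_from_camera"])
    T=np.eye(4); q=np.array(m["orientation"])
    T[:3,:3]=(R.from_rotvec(q) if q.size==3 else R.from_quat(q) if q.size==4 else R.from_matrix(q)).as_matrix()
    T[:3,3]=m["position"]; return m,T
def shot(name,f=None):
    m,T=cam(name); im=np.array(r.grab_frame(name))
    if f: cv2.imwrite("pics/"+f,im[:,:,::-1])
    return im,m,T
def find(t,name,T,fn="tip_of"):
    for d in getattr(r,fn)(t,name)[:3]:
        p=T@np.append(d["location"],1); print(name,fn,t,round(d["confidence"],2),np.round(p[:3],4))
def pix2z(u,v,z,m,T):
    K=np.array([[m["fx"],0,m["cx"]],[0,m["fy"],m["cy"]],[0,0,1.]]); 
    d=m.get("distortion"); 
    p=cv2.undistortPoints(np.array([[[u,v]]],float),K,None if d is None else np.array(d,float)).ravel()
    w=T[:3,:3]@np.array([p[0],-p[1],-1]); return T[:3,3]+w*(z-T[2,3])/w[2]
def state():
    o=r.get_obs(); e=R.from_rotvec(o["orientation"]).as_matrix()
    print("t",round(o["clock"],2),"tcp",np.round(o["tcp_pos"],4),"xax",np.round(e[:,0],3),"zax",np.round(e[:,2],3),"F",np.round(o["contact_force"],1),"M",np.round(o["moment"],2),"w",round(o["grip_width"],4),"g",o["gripper_force"]); return o
E
python3 - <<'E'
from h import *
state()
for n in("top","side"):
    im,m,T=shot(n,n+".png"); print({k:np.round(v,3).tolist() for k,v in m.items()})
    for t in("driver","stand","awl","clamp","well","screw_top","petri","bottle","seed_cup"): find(t,n,T)
a=cv2.imread("pics/top.png");cv2.imwrite("pics/topside.png",np.vstack([a,cv2.imread("pics/side.png")])[:, :])
a=cv2.imread("pics/topside.png");cv2.imwrite("pics/ts.png",cv2.resize(np.hstack([a[:384],a[384:]]),(800,300)))
E
```

```text
pics
t 0.0 tcp [0.2407 0.6303 0.4037] xax [-0.934  0.357 -0.   ] zax [-0.001 -0.002 -1.   ] F [ 0.3  0.1 -0.2] M [-0.04 -0.01 -0.  ] w 0.0856 g 0.0
{'fx': 442.761, 'fy': 442.761, 'cx': 258.4, 'cy': 187.909, 'position': [0.349, 0.095, 1.165], 'orientation': [0.166, -0.152, -1.502]}
top tip_of driver 0.72 [0.5759 0.3214 0.0057]
top tip_of driver 0.67 [ 0.6633  0.372  -0.004 ]
top tip_of driver 0.61 [ 0.6173  0.4334 -0.0042]
top tip_of stand 0.98 [0.5419 0.3278 0.0044]
top tip_of stand 0.17 [ 7.281e-01  1.697e-01 -2.000e-04]
top tip_of awl 0.48 [0.5092 0.3321 0.0069]
top tip_of clamp 0.89 [ 5.258e-01 -1.740e-02  3.000e-04]
top tip_of well 0.83 [ 0.5294 -0.0178  0.047 ]
top tip_of screw_top 0.57 [ 0.5327 -0.0176  0.04  ]
top tip_of petri 0.91 [ 0.5666  0.1364 -0.0007]
top tip_of bottle 0.81 [0.7483 0.2345 0.0024]
top tip_of seed_cup 0.75 [ 0.736   0.2988 -0.0052]
top tip_of seed_cup 0.44 [0.7515 0.2361 0.0039]
{'fx': 461.242, 'fy': 461.242, 'cx': 238.873, 'cy': 196.076, 'position': [0.12, -0.663, 0.703], 'orientation': [0.912, -0.248, -0.481]}
side tip_of driver 0.76 [ 6.647e-01  3.664e-01 -3.000e-04]
side tip_of driver 0.73 [ 0.427   0.2455 -0.0028]
side tip_of stand 0.68 [ 0.5415  0.3304 -0.0025]
side tip_of stand 0.23 [ 5.640e-01  1.434e-01 -2.000e-04]
side tip_of awl 0.16 [ 0.7301  0.1685 -0.0018]
side tip_of clamp 0.96 [ 0.5318 -0.0124 -0.0031]
side tip_of well 0.71 [ 0.5287 -0.0211  0.0416]
side tip_of screw_top 0.73 [ 0.5314 -0.0159  0.0409]
side tip_of screw_top 0.26 [ 0.5437  0.3277 -0.0013]
side tip_of petri 0.64 [ 0.5665  0.142  -0.0011]
side tip_of bottle 0.84 [0.7483 0.2406 0.0017]
side tip_of seed_cup 0.65 [ 0.7321  0.2986 -0.0008]
side tip_of seed_cup 0.23 [ 0.5288 -0.0185  0.0421]
```

View pics/top.png

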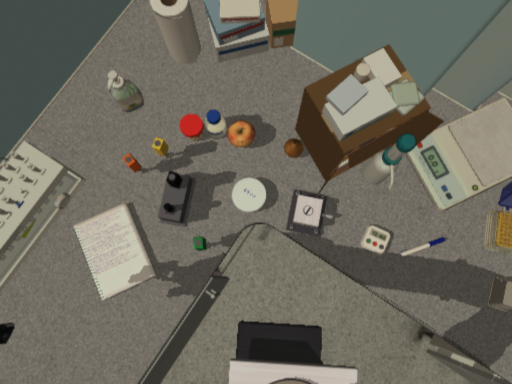

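View pics/side.png

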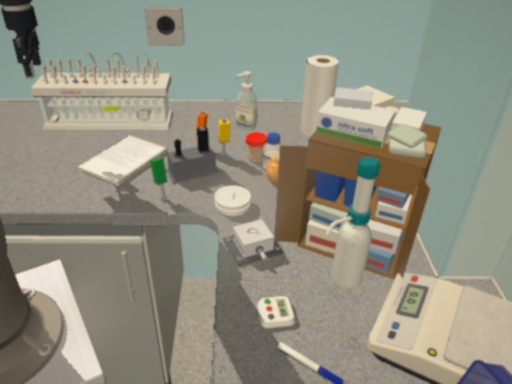

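The top view shows the stand at (177,198), with the driver at its far end (174,179) and the awl at (169,208). The clamp is at (308,212) with its slot visible. The orange, yellow and green look-alikes are elsewhere. Next I'll move above the stand.

Emit:
arm_command(
  plan=[
    {"tx": -0.038,"ty": -0.0166},
    {"tx": -0.038,"ty": -0.0166},
    {"tx": -0.038,"ty": -0.0166},
    {"tx": -0.038,"ty": -0.0166},
    {"tx": -0.038,"ty": -0.0166},
    {"tx": -0.038,"ty": -0.0166},
    {"tx": -0.038,"ty": -0.0166},
    {"tx": -0.038,"ty": -0.0166},
    {"tx": -0.038,"ty": -0.0166},
    {"claw": 0.3},
  ],
  squeeze=30,
)

```text
invalid input at $.plan[0]: expected keys claw, tx, ty, tz, ax, ay, az
```

```bash
python3 - <<'E'
from h import *
state()
im,m,T=shot("wrist","w1.png"); print({k:np.round(v,3).tolist() for k,v in m.items()}); print(T.round(3))
for t in("driver","stand","awl"): find(t,"wrist",T)
find("driver","wrist",T,"boxes_of")
E
```

```text
t 1.0 tcp [0.2408 0.6306 0.4047] xax [-0.934  0.357  0.   ] zax [-0. -0. -1.] F [-0.2  0.1 -0.2] M [ 0.06 -0.01  0.03] w 0.0852 g 0.0
{'fx': 271.857, 'fy': 271.857, 'cx': 256.91, 'cy': 188.9, 'tool_from_camera': [[-0.001, 0.957, 0.29, 0.075], [1.0, 0.001, 0.0, 0.0], [-0.0, 0.29, -0.957, 0.031], [0.0, 0.0, 0.0, 1.0]]}
[[ 0.358 -0.894 -0.27   0.171]
 [ 0.934  0.343  0.104  0.658]
 [ 0.    -0.29   0.957  0.374]
 [ 0.     0.     0.     1.   ]]
```

View pics/w1.png

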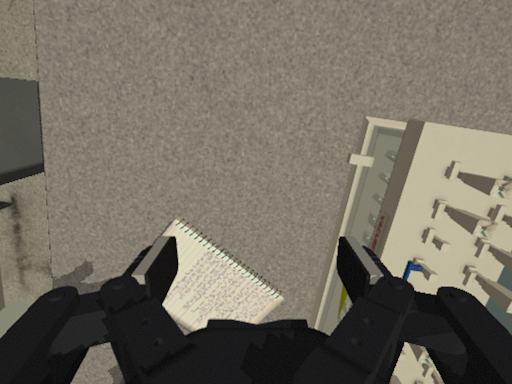

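The move was refused because every key is required in every row. The picture shows only the start place (a notebook at (220,290) and the rack on the right).

Emit:
arm_command(
  plan=[
    {"claw": 0.3,"tx": -0.037,"ty": -0.0138,"tz": 0,"ax": 0,"ay": 0,"az": 0},
    {"claw": 0.3,"tx": -0.037,"ty": -0.0138,"tz": 0,"ax": 0,"ay": 0,"az": 0},
    {"claw": 0.3,"tx": -0.037,"ty": -0.0138,"tz": 0,"ax": 0,"ay": 0,"az": 0},
    {"claw": 0.3,"tx": -0.037,"ty": -0.0138,"tz": 0,"ax": 0,"ay": 0,"az": 0},
    {"claw": 0.3,"tx": -0.037,"ty": -0.0138,"tz": 0,"ax": 0,"ay": 0,"az": 0},
    {"claw": 0.3,"tx": -0.037,"ty": -0.0138,"tz": 0,"ax": 0,"ay": 0,"az": 0},
    {"claw": 0.3,"tx": -0.037,"ty": -0.0138,"tz": 0,"ax": 0,"ay": 0,"az": 0},
    {"claw": 0.3,"tx": -0.037,"ty": -0.0138,"tz": 0,"ax": 0,"ay": 0,"az": 0},
    {"claw": 0.3,"tx": -0.037,"ty": -0.0138,"tz": 0,"ax": 0,"ay": 0,"az": 0},
    {"claw": 0.3,"tx": -0.037,"ty": -0.0138,"tz": 0,"ax": 0,"ay": 0,"az": 0},
  ],
  squeeze=30,
)

```text
clock: 2.08
tcp_pos: [0.5384, 0.3682, 0.4049]
orientation: [0.57, 3.089, 0.001]
contact_force: [0.4, 0.7, 0.1]
grip_width: 0.0594
gripper_force: 0.0
```

Emit:
arm_command(
  plan=[
    {"claw": 0.3,"tx": -0.026,"ty": -0.0097,"tz": 0,"ax": 0,"ay": 0,"az": 0},
    {"claw": 0.3,"tx": -0.026,"ty": -0.0097,"tz": 0,"ax": 0,"ay": 0,"az": 0},
    {"claw": 0.3,"tx": -0.026,"ty": -0.0097,"tz": 0,"ax": 0,"ay": 0,"az": 0},
    {"claw": 0.3,"tx": 0,"ty": 0,"tz": 0,"ax": 0,"ay": 0,"az": 0},
    {"claw": 0.3,"tx": 0,"ty": 0,"tz": 0,"ax": 0,"ay": 0,"az": 0},
    {"claw": 0.3,"tx": 0,"ty": 0,"tz": 0,"ax": 0,"ay": 0,"az": 0},
    {"claw": 0.3,"tx": 0,"ty": 0,"tz": 0,"ax": 0,"ay": 0,"az": 0},
    {"claw": 0.3,"tx": 0,"ty": 0,"tz": 0,"ax": 0,"ay": 0,"az": 0},
    {"claw": 0.3,"tx": 0,"ty": 0,"tz": 0,"ax": 0,"ay": 0,"az": 0},
    {"claw": 0.3,"tx": 0,"ty": 0,"tz": 0,"ax": 0,"ay": 0,"az": 0},
  ],
)

```text
clock: 2.92
tcp_pos: [0.5992, 0.3154, 0.4048]
orientation: [-0.568, -3.09, -0.0]
contact_force: [0.8, 0.1, 0.5]
grip_width: 0.0595
gripper_force: 0.0
```

```bash
python3 - <<'E'
from h import *
state()
im,m,T=shot("wrist","w2.png")
for t in("driver","stand","awl"): find(t,"wrist",T)
find("driver","wrist",T,"boxes_of")
E
```

```text
t 2.92 tcp [0.5992 0.3154 0.4048] xax [-0.935  0.356  0.   ] zax [-0.  0. -1.] F [0.8 0.1 0.5] M [-0.02 -0.01  0.  ] w 0.0595 g 0.0
wrist tip_of driver 0.95 [0.6571 0.4597 0.0159]
wrist tip_of driver 0.8 [0.5785 0.3244 0.0105]
wrist tip_of driver 0.78 [0.423  0.2747 0.0076]
wrist tip_of stand 0.88 [0.5466 0.3285 0.    ]
wrist tip_of awl 0.91 [0.5116 0.3313 0.0112]
wrist boxes_of driver 0.93 [0.6412 0.2875 0.0188]
wrist boxes_of driver 0.93 [0.419  0.3362 0.021 ]
wrist boxes_of driver 0.78 [0.576  0.3224 0.1322]
```

View pics/w2.png

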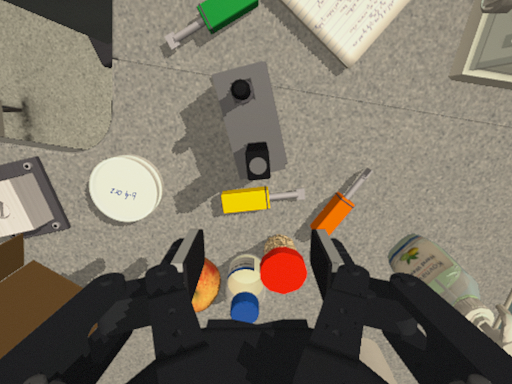

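The wrist view shows the driver in the stand at (258,163) and the awl at (240,90). The yellow, orange and green look-alikes lie flat at (245,200), (335,215) and (225,10). I'll rectify the driver's top face to get its yaw.

```bash
cat >> h.py <<'E'
def rect(im,m,T,c,z,size=0.1,s=5000.,yaw=0):
    n=int(size*s); ii,jj=np.mgrid[:n,:n]; a=(jj-n/2)/s; b=(n/2-ii)/s
    X=c[0]+a*np.cos(yaw)-b*np.sin(yaw); Y=c[1]+a*np.sin(yaw)+b*np.cos(yaw)
    P=np.stack([X,Y,np.full_like(X,z)],-1)-T[:3,3]; q=P@T[:3,:3]
    d=m.get("distortion"); assert d is None
    u=m["fx"]*q[...,0]/-q[...,2]+m["cx"]; v=m["fy"]*-q[...,1]/-q[...,2]+m["cy"]
    return cv2.remap(im,u.astype(np.float32),v.astype(np.float32),cv2.INTER_LINEAR)
E
python3 - <<'E'
from h import *
m,T=cam("wrist"); im=cv2.imread("pics/w2.png")
a=rect(im,m,T,(0.577,0.323),0.126,.1,4000); b=rect(im,m,T,(0.545,0.327),0.062,.16,2500)
cv2.imwrite("pics/r1.png",np.hstack([cv2.convertScaleAbs(a,alpha=2.,beta=20),b]))
E
```

```text
(no output)
```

View pics/r1.png

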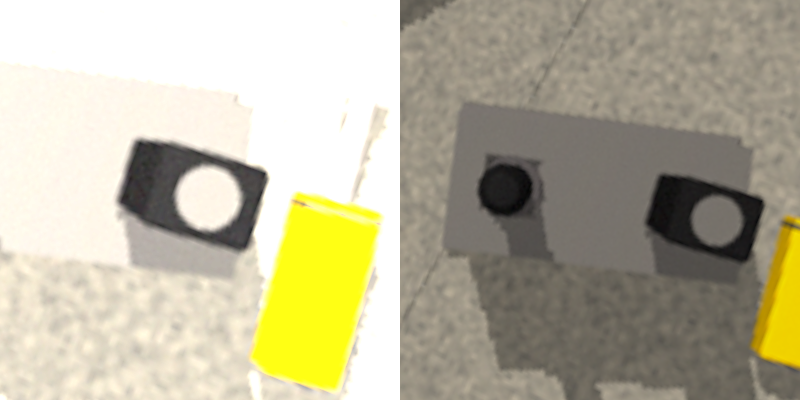

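Emit:
arm_command(
  plan=[
    {"claw": 0.3,"tx": 0.0217,"ty": 0.0009,"tz": 0,"ax": 0,"ay": 0,"az": 0},
    {"claw": 0.3,"tx": 0,"ty": 0,"tz": 0.015,"ax": 0,"ay": 0,"az": -4},
    {"claw": 0.3,"tx": 0,"ty": 0,"tz": 0.02,"ax": 0,"ay": 0,"az": -4},
    {"claw": 0.3,"tx": 0,"ty": 0,"tz": 0.025,"ax": 0,"ay": 0,"az": 0},
    {"claw": 0.3,"tx": 0,"ty": 0,"tz": 0.025,"ax": 0,"ay": 0,"az": 0},
    {"claw": 0.3,"tx": 0,"ty": 0,"tz": 0.025,"ax": 0,"ay": 0,"az": 0},
    {"claw": 0.3,"tx": 0,"ty": 0,"tz": 0.025,"ax": 0,"ay": 0,"az": 0},
    {"claw": 0.3,"tx": 0,"ty": 0,"tz": 0.02,"ax": 0,"ay": 0,"az": 0},
    {"claw": 0.3,"tx": 0,"ty": 0,"tz": 0,"ax": 0,"ay": 0,"az": 0},
    {"claw": 0.3,"tx": 0,"ty": 0,"tz": 0,"ax": 0,"ay": 0,"az": 0},
  ],
)

```text
clock: 4.0
tcp_pos: [0.5795, 0.3231, 0.249]
orientation: [-0.353, -3.12, 0.002]
contact_force: [-0.6, -0.7, -0.2]
grip_width: 0.0597
gripper_force: 0.0
```

```bash
python3 - <<'E'
from h import *
state()
im,m,T=shot("wrist","w3.png")
for t in("driver","awl","stand"): find(t,"wrist",T)
E
```

```text
t 4.0 tcp [0.5795 0.3231 0.249 ] xax [-0.975  0.223  0.002] zax [-0.002 -0.001 -1.   ] F [-0.6 -0.7 -0.2] M [-0.01  0.03 -0.02] w 0.0597 g 0.0
wrist tip_of driver 0.77 [0.6579 0.459  0.0146]
wrist tip_of driver 0.64 [0.4219 0.2742 0.0106]
wrist tip_of driver 0.6 [0.58   0.3242 0.0118]
wrist tip_of awl 0.58 [0.5093 0.3329 0.0125]
wrist tip_of stand 0.71 [ 0.5447  0.3299 -0.0007]
```

View pics/w3.png

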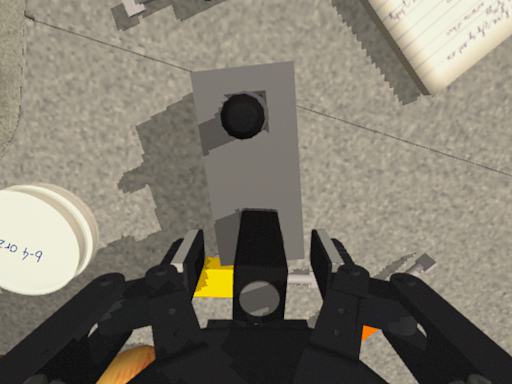

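The fingers straddle the driver, centred and aligned with it (disc at (258,297)). Closing.

Emit:
arm_command(
  plan=[
    {"claw": 0.6,"tx": 0,"ty": 0,"tz": 0,"ax": 0,"ay": 0,"az": 0},
    {"claw": 0.8,"tx": 0,"ty": 0,"tz": 0,"ax": 0,"ay": 0,"az": 0},
    {"claw": 1,"tx": 0,"ty": 0,"tz": 0,"ax": 0,"ay": 0,"az": 0},
    {"claw": 1,"tx": 0,"ty": 0,"tz": 0,"ax": 0,"ay": 0,"az": 0},
    {"claw": 1,"tx": 0,"ty": 0,"tz": 0,"ax": 0,"ay": 0,"az": 0},
    {"claw": 1,"tx": 0,"ty": 0,"tz": 0,"ax": 0,"ay": 0,"az": 0},
    {"claw": 1,"tx": 0,"ty": 0,"tz": 0,"ax": 0,"ay": 0,"az": 0},
    {"claw": 1,"tx": 0,"ty": 0,"tz": 0,"ax": 0,"ay": 0,"az": 0},
    {"claw": 1,"tx": 0,"ty": 0,"tz": 0,"ax": 0,"ay": 0,"az": 0},
    {"claw": 1,"tx": 0,"ty": 0,"tz": 0,"ax": 0,"ay": 0,"az": 0},
  ],
  squeeze=60,
)

```text
clock: 5.03
tcp_pos: [0.58, 0.3234, 0.2505]
orientation: [0.353, 3.121, 0.001]
contact_force: [-0.9, -0.2, 5.5]
grip_width: 0.0218
gripper_force: 59.1
```

```bash
python3 - <<'E'
from h import *
o=state(); np.save("grip.npy",np.r_[o["tcp_pos"],o["orientation"]]); print(o["orientation"],o["joints"])
E
```

```text
t 5.03 tcp [0.58   0.3234 0.2505] xax [-0.975  0.223 -0.001] zax [ 0.001  0.001 -1.   ] F [-0.9 -0.2  5.5] M [-0.11  0.28  0.01] w 0.0218 g 59.08316910266876
[3.52865948e-01 3.12102805e+00 1.01603324e-03] [-0.66491599  0.62450932  0.08816886  1.70538298 -0.0709541   0.81386448
  0.80102392]
```

```bash
python3 - <<'E'
from h import *
m,T=cam("top"); im=cv2.imread("pics/top.png")
for u,v,z in((322,180,0),(336,177,0),(296,115,.25),(318,145,.25)): print(u,v,pix2z(u,v,z,m,T).round(3))
a=rect(im,m,T,(.53,-.015),.045,.2,2000)
m,T=cam("side"); b=rect(cv2.imread("pics/side.png"),m,T,(.53,-.015),.045,.2,2000)
cv2.imwrite("pics/c1.png",np.hstack([a,b]))
E
```

```text
322 180 [ 0.623 -0.056  0.   ]
336 177 [ 0.633 -0.094  0.   ]
296 115 [0.706 0.038 0.25 ]
318 145 [ 0.641 -0.013  0.25 ]
```

View pics/c1.png

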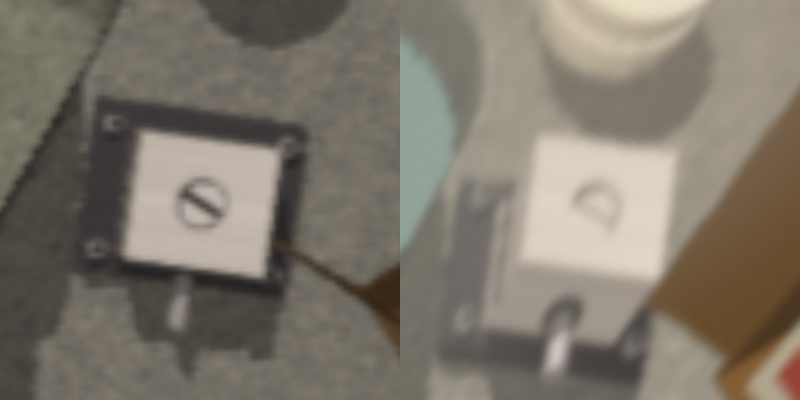

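Emit:
arm_command(
  plan=[
    {"claw": 1,"tx": 0,"ty": 0,"tz": -0.01,"ax": 0,"ay": 0,"az": 0},
    {"claw": 1,"tx": 0,"ty": 0,"tz": -0.02,"ax": 0,"ay": 0,"az": 0},
    {"claw": 1,"tx": 0,"ty": 0,"tz": -0.025,"ax": 0,"ay": 0,"az": 0},
    {"claw": 1,"tx": 0,"ty": 0,"tz": -0.03,"ax": 0,"ay": 0,"az": 0},
    {"claw": 1,"tx": 0,"ty": 0,"tz": -0.025,"ax": 0,"ay": 0,"az": 0},
    {"claw": 1,"tx": 0,"ty": 0,"tz": 0,"ax": 0,"ay": 0,"az": 0},
    {"claw": 1,"tx": 0,"ty": -0.02,"tz": 0,"ax": 0,"ay": 0,"az": 0},
    {"claw": 1,"tx": 0,"ty": -0.03,"tz": 0,"ax": 0,"ay": 0,"az": 0},
    {"claw": 1,"tx": 0,"ty": -0.03,"tz": 0,"ax": 0,"ay": 0,"az": 0},
    {"claw": 1,"tx": 0,"ty": -0.03,"tz": 0,"ax": 0,"ay": 0,"az": 0},
  ],
)

```text
clock: 5.87
tcp_pos: [0.5544, 0.2149, 0.3592]
orientation: [-0.352, -3.121, 0.001]
contact_force: [-0.9, -0.5, -0.3]
grip_width: 0.0214
gripper_force: 59.0
```

The rectified top view (2 px/mm) shows the well at (203,203), that is about (0.5315, -0.0165). The slot runs at about -29° and the block's yaw is about -8°. I'll move beside it, turn about 16°, and look.

Emit:
arm_command(
  plan=[
    {"claw": 1,"tx": -0.0045,"ty": -0.0275,"tz": 0,"ax": 0,"ay": 0,"az": 0},
    {"claw": 1,"tx": -0.0045,"ty": -0.0275,"tz": 0,"ax": 0,"ay": 0,"az": 0},
    {"claw": 1,"tx": -0.0045,"ty": -0.0275,"tz": 0,"ax": 0,"ay": 0,"az": 0},
    {"claw": 1,"tx": -0.0045,"ty": -0.0275,"tz": 0,"ax": 0,"ay": 0,"az": 0},
    {"claw": 1,"tx": -0.0045,"ty": -0.0275,"tz": 0.005,"ax": 0,"ay": 0,"az": 0},
    {"claw": 1,"tx": -0.0045,"ty": -0.0275,"tz": 0.005,"ax": 0,"ay": 0,"az": 0},
    {"claw": 1,"tx": 0,"ty": 0,"tz": 0.01,"ax": 0,"ay": 0,"az": 5.5},
    {"claw": 1,"tx": 0,"ty": 0,"tz": 0.01,"ax": 0,"ay": 0,"az": 5.5},
    {"claw": 1,"tx": 0,"ty": 0,"tz": 0,"ax": 0,"ay": 0,"az": 5},
    {"claw": 1,"tx": 0,"ty": 0,"tz": 0,"ax": 0,"ay": 0,"az": 0},
  ],
)

```text
clock: 6.7
tcp_pos: [0.5441, 0.0489, 0.3288]
orientation: [-0.789, -3.039, 0.002]
contact_force: [0.2, 1.2, -1.4]
grip_width: 0.0211
gripper_force: 59.0
```

```bash
python3 - <<'E'
from h import *
state()
im,m,T=shot("wrist","w4.png")
for t in("screw_top","well","clamp","driver","blade_tip"): find(t,"wrist",T)
a=rect(im,m,T,(.5315,-.0165),.042,.05,8000)
g=cv2.cvtColor(a,cv2.COLOR_RGB2GRAY)
cv2.imwrite("pics/c2.png",np.hstack([cv2.resize(im[:,:,::-1],(400,300)),np.zeros((300,10,3),np.uint8),a[50:350,:,::-1][:, :390]]))
E
```

```text
t 6.7 tcp [0.5441 0.0489 0.3288] xax [-0.874  0.486  0.002] zax [-0.002 -0.001 -1.   ] F [ 0.2  1.2 -1.4] M [ 0.06 -0.05 -0.03] w 0.0211 g 58.980966210365295
wrist tip_of screw_top 0.72 [ 0.528  -0.015   0.0436]
wrist tip_of well 0.81 [ 0.5293 -0.0141  0.0484]
wrist tip_of clamp 0.97 [ 5.328e-01 -1.780e-02 -2.000e-04]
wrist tip_of blade_tip 0.62 [0.5363 0.0486 0.0889]
```

View pics/c2.png

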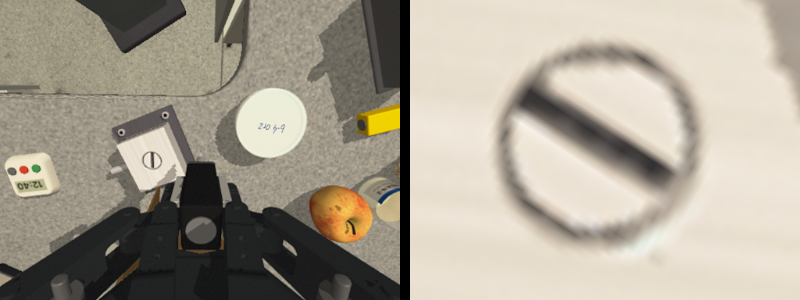

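The wrist view shows the screw at (152,160) in the left panel. In the rectified panel the well ring is centred at (598,145), and the slot runs from (530,92) to (672,180), which is about -31.8°. Well ≈ (0.5293, -0.0147). I'll move over it with the tip just above the well.

Emit:
arm_command(
  plan=[
    {"claw": 1,"tx": -0.0036,"ty": -0.0126,"tz": 0,"ax": 0,"ay": 0,"az": 0},
    {"claw": 1,"tx": -0.0036,"ty": -0.0126,"tz": 0,"ax": 0,"ay": 0,"az": 0},
    {"claw": 1,"tx": -0.0036,"ty": -0.0126,"tz": 0,"ax": 0,"ay": 0,"az": 0},
    {"claw": 1,"tx": -0.0036,"ty": -0.0126,"tz": 0,"ax": 0,"ay": 0,"az": 0},
    {"claw": 1,"tx": -0.0036,"ty": -0.0124,"tz": 0.01,"ax": 0,"ay": 0,"az": 0},
    {"claw": 1,"tx": 0,"ty": 0,"tz": 0.01,"ax": 0,"ay": 0,"az": 2.5},
    {"claw": 1,"tx": 0,"ty": 0,"tz": 0.01,"ax": 0,"ay": 0,"az": 0},
    {"claw": 1,"tx": 0,"ty": 0,"tz": 0.004,"ax": 0,"ay": 0,"az": 0},
    {"claw": 1,"tx": 0,"ty": 0,"tz": 0,"ax": 0,"ay": 0,"az": 0},
    {"claw": 1,"tx": 0,"ty": 0,"tz": 0,"ax": 0,"ay": 0,"az": 0},
  ],
)

```text
clock: 7.83
tcp_pos: [0.5301, -0.0144, 0.2956]
orientation: [-0.848, -3.024, 0.0]
contact_force: [0.3, 0.4, -0.9]
grip_width: 0.0216
gripper_force: 59.0
```

```bash
python3 - <<'E'
from h import *
state()
im,m,T=shot("wrist","w5.png")
print(pix2z(257,295,.205,*cam("wrist"))) 
g=im[270:325,225:290].astype(int).sum(2); ys,xs=np.where(g>250); print(xs.mean()+225,ys.mean()+270,len(xs),g.max())
top=r.get_obs()["tcp_pos"][2]-.2505+.127; print(top,pix2z(xs.mean()+225,ys.mean()+270,top,m,T))
find("blade_tip","wrist",T)
for n in("side","top"):
    im,m,T=shot(n,n+"5.png")
    for t in("blade_tip","well","screw_top"): find(t,n,T)
m,T=cam("side"); im=cv2.imread("pics/side5.png"); cv2.imwrite("pics/s5.png",cv2.resize(im[190:280,200:320],(800,600),interpolation=cv2.INTER_CUBIC))
E
```

```text
t 7.83 tcp [ 0.5301 -0.0144  0.2956] xax [-0.854  0.52   0.   ] zax [-0.001  0.    -1.   ] F [ 0.3  0.4 -0.9] M [-0.   -0.02  0.06] w 0.0216 g 58.98855686187744
[5.06748570e-01 1.81665555e-04 2.05000000e-01]
248.5242914979757 291.93724696356276 494 483
0.17241529477933304 [ 0.5251085  -0.0152431   0.17241529]
wrist tip_of blade_tip 0.93 [ 0.5248 -0.0135  0.059 ]
side tip_of blade_tip 0.76 [0.6627 0.3634 0.0063]
side tip_of blade_tip 0.7 [0.4216 0.2661 0.0126]
side tip_of blade_tip 0.47 [0.6565 0.4576 0.0117]
side tip_of well 0.63 [ 0.5306 -0.02    0.0442]
top tip_of blade_tip 0.87 [0.6616 0.3647 0.0048]
top tip_of blade_tip 0.77 [0.6618 0.4544 0.0161]
top tip_of blade_tip 0.56 [0.4225 0.2698 0.0103]
top tip_of well 0.87 [ 0.5322 -0.0175  0.0455]
top tip_of screw_top 0.71 [ 0.5314 -0.0187  0.038 ]
```

View pics/s5.png

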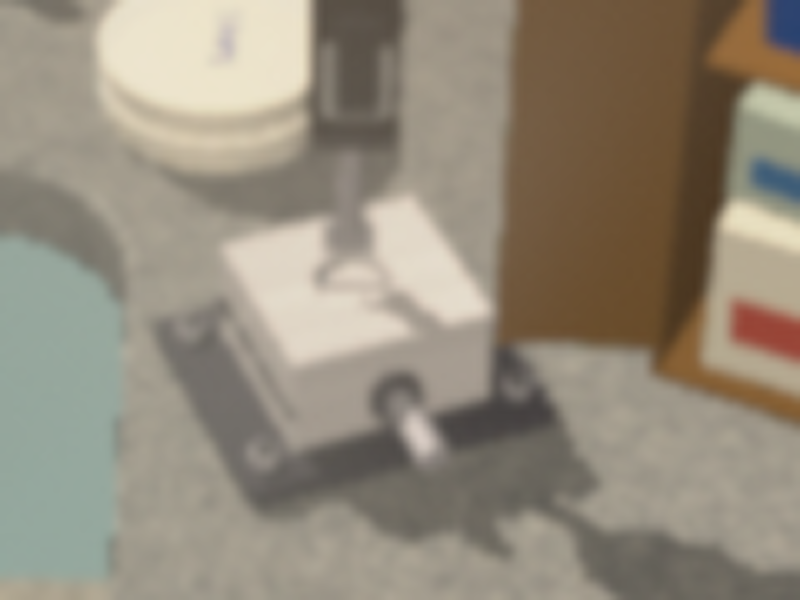

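The side view shows the blade tip at about (348,258), over the far-left part of the well ring centred near (352,275). I'll measure the offset numerically.

```bash
python3 - <<'E'
from h import *
def disc(f):
    g=cv2.cvtColor(cv2.imread("pics/"+f),cv2.COLOR_BGR2GRAY); c=g[250:330,200:320]
    for th in(60,90,120):
        n,l,s,ce=cv2.connectedComponentsWithStats((c>th).astype(np.uint8))
        print(f,th,[(s[i].tolist(),(ce[i]+[200,250]).round(1).tolist()) for i in range(1,n) if 300<s[i][4]<3000])
for f in("w3.png","w4.png","w5.png"): disc(f)
m,T=cam("wrist")
# expected pixel of a handle-top centre on tool axis: z_tool = 0.155+... 
M=np.linalg.inv(np.array(m["tool_from_camera"]))
for dx in(0,.003,.005):
    q=M@np.array([dx,0,.2505-.127,1]); print(dx,m["fx"]*q[0]/-q[2]+m["cx"],m["cy"]-m["fy"]*q[1]/-q[2])
a=cv2.imread("pics/side.png").astype(int);b=cv2.imread("pics/side5.png").astype(int)
d=np.abs(a-b).sum(2)
print(d[212:240,244:264])
m,T=cam("side")
def px(p):
    q=np.linalg.inv(T)@np.append(p,1); return np.round([m["fx"]*q[0]/-q[2]+m["cx"],m["cy"]-m["fy"]*q[1]/-q[2]],1)
for p in((.5301,-.0144,.0551),(.5251,-.0150,.0551),(.5293,-.0147,.045),(.5315,-.0175,.045)): print(p,px(p))
g=cv2.imread("pics/side.png").sum(2)
print(g[222:240,242:264])
E
```

```text
w3.png 60 [([0, 0, 36, 79, 2324], [216.5, 286.1]), ([84, 0, 36, 79, 2184], [301.1, 288.4]), ([39, 31, 40, 35, 1090], [258.8, 298.1])]
w3.png 90 [([0, 0, 34, 78, 2044], [215.3, 288.9]), ([84, 0, 36, 78, 2120], [301.1, 287.9])]
w3.png 120 [([84, 0, 36, 70, 1749], [301.2, 290.2]), ([0, 5, 33, 73, 1859], [215.6, 291.4])]
w4.png 60 [([37, 27, 40, 35, 1073], [256.7, 294.3])]
w4.png 90 [([38, 28, 32, 21, 306], [251.2, 286.0])]
w4.png 120 []
w5.png 60 [([37, 27, 40, 35, 1075], [256.8, 294.3])]
w5.png 90 [([38, 28, 33, 23, 369], [251.5, 286.9])]
w5.png 120 []
0 256.77882988887535 299.2957022810703
0.003 256.76968993612 293.0464114248482
0.005 256.76351567540434 288.8248632322465
[[  5   3  21  36  40  40  31  15  11  18  39  46  42  41  34  15   2   6
    6   3]
 [  5   3   4   6  10   6   9  30  41  24   3  12   9   8   6   3   2   7
    5   6]
 [  3   3   1   1   3   7  23  46  57  38   9   2   3   1   0   2   4   7
    4   3]
 [  2   2   1   1   3   8  29  48  54  42  11   2   0   1   1   3   3   6
    6   6]
 [  3   3   2   3   1  11  36  56  56  38  12   3   1   2   5   5   7   8
    5  
[... 3091 characters left out ...]
8 572 572 571 560 539 560 604
  625 628 627 627]
 [625 629 631 630 617 573 553 565 569 571 574 576 575 575 569 553 562 598
  621 625 627 626]
 [633 633 634 633 628 613 609 617 621 620 618 618 617 616 612 595 587 604
  620 626 624 627]
 [632 630 629 626 626 623 627 631 630 628 629 628 626 624 622 618 615 619
  625 631 628 632]
 [625 624 623 622 624 622 622 625 622 622 623 623 621 621 624 625 627 629
  630 632 633 633]
 [622 622 621 621 622 621 621 621 621 621 621 621 621 624 625 629 629 629
  631 630 633 632]
 [619 621 621 620 620 620 621 623 622 623 624 624 625 626 625 627 627 627
  628 625 623 618]
 [613 616 619 619 621 621 622 624 625 624 625 624 624 624 624 621 618 616
  610 600 583 565]]
```

Emit:
arm_command(
  plan=[
    {"claw": 1,"tx": -0.001,"ty": -0.0007,"tz": 0.003,"ax": 0,"ay": 0,"az": 0},
    {"claw": 1,"tx": 0,"ty": 0,"tz": 0.003,"ax": 0,"ay": 0,"az": 0},
    {"claw": 1,"tx": 0,"ty": 0,"tz": 0.002,"ax": 0,"ay": 0,"az": 0},
    {"claw": 1,"tx": 0,"ty": 0,"tz": 0.001,"ax": 0,"ay": 0,"az": 0},
    {"claw": 1,"tx": 0,"ty": 0,"tz": 0.001,"ax": 0,"ay": 0,"az": 0},
    {"claw": 1,"tx": 0,"ty": 0,"tz": 0.001,"ax": 0,"ay": 0,"az": 0},
    {"claw": 1,"tx": 0,"ty": 0,"tz": 0.001,"ax": 0,"ay": 0,"az": 0},
    {"claw": 1,"tx": 0,"ty": 0,"tz": 0.0005,"ax": 0,"ay": 0,"az": 0},
    {"claw": 1,"tx": 0,"ty": 0,"tz": 0,"ax": 0,"ay": 0,"az": 0},
    {"claw": 1,"tx": 0,"ty": 0,"tz": 0,"ax": 0,"ay": 0,"az": 0},
  ],
)

```text
clock: 9.17
tcp_pos: [0.5306, -0.0156, 0.2832]
orientation: [0.85, 3.024, 0.0]
contact_force: [-0.2, -0.4, -0.3]
grip_width: 0.0213
gripper_force: 59.0
```

Emit:
arm_command(
  plan=[
    {"claw": 1,"tx": 0,"ty": 0,"tz": 0.0005,"ax": 0,"ay": 0,"az": 0},
    {"claw": 1,"tx": 0,"ty": 0,"tz": 0.0005,"ax": 0,"ay": 0,"az": 0},
    {"claw": 1,"tx": 0,"ty": 0,"tz": 0.0005,"ax": 0,"ay": 0,"az": 0},
    {"claw": 1,"tx": 0,"ty": 0,"tz": 0,"ax": 0,"ay": 0,"az": 0},
    {"claw": 1,"tx": 0,"ty": 0,"tz": 0,"ax": 0,"ay": 0,"az": 0},
    {"claw": 1,"tx": 0,"ty": 0,"tz": 0,"ax": 0,"ay": 0,"az": 0},
    {"claw": 1,"tx": 0,"ty": 0,"tz": 0,"ax": 0,"ay": 0,"az": 0},
    {"claw": 1,"tx": 0,"ty": 0,"tz": 0,"ax": 0,"ay": 0,"az": 0},
    {"claw": 1,"tx": 0,"ty": 0,"tz": 0,"ax": 0,"ay": 0,"az": 0},
    {"claw": 1,"tx": 0,"ty": 0,"tz": 0,"ax": 0,"ay": 0,"az": 0},
  ],
)

```text
clock: 10.0
tcp_pos: [0.5306, -0.0157, 0.2817]
orientation: [0.85, 3.024, 0.0]
contact_force: [0.4, 0.9, -1.4]
grip_width: 0.0216
gripper_force: 59.0
```

Emit:
arm_command(
  plan=[
    {"claw": 1,"tx": 0,"ty": 0,"tz": 0.0005,"ax": 0,"ay": 0,"az": 0},
    {"claw": 1,"tx": 0,"ty": 0,"tz": 0.0005,"ax": 0,"ay": 0,"az": 0},
    {"claw": 1,"tx": 0,"ty": 0,"tz": 0.0005,"ax": 0,"ay": 0,"az": 0},
    {"claw": 1,"tx": 0,"ty": 0,"tz": 0,"ax": 0,"ay": 0,"az": 0},
    {"claw": 1,"tx": 0,"ty": 0,"tz": 0,"ax": 0,"ay": 0,"az": 0},
    {"claw": 1,"tx": 0,"ty": 0,"tz": 0,"ax": 0,"ay": 0,"az": 0},
    {"claw": 1,"tx": 0,"ty": 0,"tz": 0,"ax": 0,"ay": 0,"az": 0},
    {"claw": 1,"tx": 0,"ty": 0,"tz": 0,"ax": 0,"ay": 0,"az": 0},
    {"claw": 1,"tx": 0,"ty": 0,"tz": 0,"ax": 0,"ay": 0,"az": 0},
    {"claw": 1,"tx": 0,"ty": 0,"tz": 0,"ax": 0,"ay": 0,"az": 0},
  ],
)

```text
clock: 10.83
tcp_pos: [0.5306, -0.0156, 0.2802]
orientation: [0.85, 3.024, 0.0]
contact_force: [-0.1, -0.5, -1.0]
grip_width: 0.0216
gripper_force: 59.0
```

```bash
python3 -c "
from h import *
state()"
```

```text
t 10.83 tcp [ 0.5306 -0.0156  0.2802] xax [-0.854  0.521 -0.   ] zax [ 0.  0. -1.] F [-0.1 -0.5 -1. ] M [-0.02  0.02 -0.03] w 0.0216 g 58.98852467536926
```

Emit:
arm_command(
  plan=[
    {"claw": 1,"tx": 0,"ty": 0,"tz": 0.0005,"ax": 0,"ay": 0,"az": 0},
    {"claw": 1,"tx": 0,"ty": 0,"tz": 0.0005,"ax": 0,"ay": 0,"az": 0},
    {"claw": 1,"tx": 0,"ty": 0,"tz": 0.0005,"ax": 0,"ay": 0,"az": 0},
    {"claw": 1,"tx": 0,"ty": 0,"tz": 0.0005,"ax": 0,"ay": 0,"az": 0},
    {"claw": 1,"tx": 0,"ty": 0,"tz": 0,"ax": 0,"ay": 0,"az": 0},
    {"claw": 1,"tx": 0,"ty": 0,"tz": 0,"ax": 0,"ay": 0,"az": 0},
    {"claw": 1,"tx": 0,"ty": 0,"tz": 0,"ax": 0,"ay": 0,"az": 0},
    {"claw": 1,"tx": 0,"ty": 0,"tz": 0,"ax": 0,"ay": 0,"az": 0},
    {"claw": 1,"tx": 0,"ty": 0,"tz": 0,"ax": 0,"ay": 0,"az": 0},
    {"claw": 1,"tx": 0,"ty": 0,"tz": 0,"ax": 0,"ay": 0,"az": 0},
  ],
)

```text
clock: 11.67
tcp_pos: [0.5306, -0.0156, 0.2782]
orientation: [-0.85, -3.024, -0.0]
contact_force: [0.6, 0.9, -0.6]
grip_width: 0.0214
gripper_force: 59.0
```

```bash
python3 -c "
from h import *
state()"
```

```text
t 11.67 tcp [ 0.5306 -0.0156  0.2782] xax [-0.854  0.521  0.   ] zax [-0.  0. -1.] F [ 0.6  0.9 -0.6] M [0.02 0.02 0.01] w 0.0214 g 58.98829400539398
```

Emit:
arm_command(
  plan=[
    {"claw": 1,"tx": 0,"ty": 0,"tz": 0.0004,"ax": 0,"ay": 0,"az": 0},
    {"claw": 1,"tx": 0,"ty": 0,"tz": 0.0003,"ax": 0,"ay": 0,"az": 0},
    {"claw": 1,"tx": 0,"ty": 0,"tz": 0.0003,"ax": 0,"ay": 0,"az": 0},
    {"claw": 1,"tx": 0,"ty": 0,"tz": 0,"ax": 0,"ay": 0,"az": 0},
    {"claw": 1,"tx": 0,"ty": 0,"tz": 0,"ax": 0,"ay": 0,"az": 0},
    {"claw": 1,"tx": 0,"ty": 0,"tz": 0,"ax": 0,"ay": 0,"az": 0},
    {"claw": 1,"tx": 0,"ty": 0,"tz": 0,"ax": 0,"ay": 0,"az": 0},
    {"claw": 1,"tx": 0,"ty": 0,"tz": 0,"ax": 0,"ay": 0,"az": 0},
    {"claw": 1,"tx": 0,"ty": 0,"tz": 0,"ax": 0,"ay": 0,"az": 0},
    {"claw": 1,"tx": 0,"ty": 0,"tz": 0,"ax": 0,"ay": 0,"az": 0},
  ],
)

```text
clock: 12.5
tcp_pos: [0.5306, -0.0157, 0.2773]
orientation: [0.85, 3.024, 0.0]
contact_force: [-1.9, -1.0, 3.5]
grip_width: 0.0214
gripper_force: 59.5
```

```bash
python3 -c "
from h import *
state()"
```

```text
t 12.5 tcp [ 0.5306 -0.0157  0.2773] xax [-0.854  0.521 -0.   ] zax [ 0.  0. -1.] F [-1.9 -1.   3.5] M [0.01 0.26 0.  ] w 0.0214 g 59.46619927883148
```

The blade is seated: first contact came at TCP z 0.2773, as predicted for the slot floor, at 3.5 N. Now turning clockwise.

Emit:
arm_command(
  plan=[
    {"claw": 1,"tx": 0,"ty": -0.0001,"tz": 0,"ax": 0,"ay": 0,"az": 3},
    {"claw": 1,"tx": 0,"ty": -0.0001,"tz": 0,"ax": 0,"ay": 0,"az": 4},
    {"claw": 1,"tx": 0,"ty": -0.0001,"tz": 0,"ax": 0,"ay": 0,"az": 4},
    {"claw": 1,"tx": 0,"ty": -0.0001,"tz": 0,"ax": 0,"ay": 0,"az": 4},
    {"claw": 1,"tx": 0,"ty": -0.0001,"tz": 0,"ax": 0,"ay": 0,"az": 4},
    {"claw": 1,"tx": 0,"ty": -0.0001,"tz": 0,"ax": 0,"ay": 0,"az": 3},
    {"claw": 1,"tx": 0,"ty": 0,"tz": 0,"ax": 0,"ay": 0,"az": 0},
    {"claw": 1,"tx": 0,"ty": 0,"tz": 0,"ax": 0,"ay": 0,"az": 0},
    {"claw": 1,"tx": 0,"ty": 0,"tz": 0,"ax": 0,"ay": 0,"az": 0},
    {"claw": 1,"tx": 0,"ty": 0,"tz": 0,"ax": 0,"ay": 0,"az": 0},
  ],
)

```text
clock: 13.33
tcp_pos: [0.5304, -0.016, 0.2773]
orientation: [1.41, 2.807, 0.001]
contact_force: [0.3, 0.8, 1.5]
grip_width: 0.0213
gripper_force: 59.4
```

```bash
python3 -c "
from h import *
state()"
```

```text
t 13.33 tcp [ 0.5304 -0.016   0.2773] xax [-0.597  0.802 -0.   ] zax [ 0.001  0.    -1.   ] F [0.3 0.8 1.5] M [ 0.28 -0.19  0.11] w 0.0213 g 59.42523658275604
```

Emit:
arm_command(
  plan=[
    {"claw": 1,"tx": 0,"ty": -0.0001,"tz": 0,"ax": 0,"ay": 0,"az": 3},
    {"claw": 1,"tx": 0,"ty": -0.0001,"tz": 0,"ax": 0,"ay": 0,"az": 4},
    {"claw": 1,"tx": 0,"ty": -0.0001,"tz": 0,"ax": 0,"ay": 0,"az": 4},
    {"claw": 1,"tx": 0,"ty": -0.0001,"tz": 0,"ax": 0,"ay": 0,"az": 3},
    {"claw": 1,"tx": 0,"ty": 0,"tz": 0,"ax": 0,"ay": 0,"az": 2},
    {"claw": 1,"tx": 0,"ty": 0,"tz": 0,"ax": 0,"ay": 0,"az": 0},
    {"claw": 1,"tx": 0,"ty": 0,"tz": 0,"ax": 0,"ay": 0,"az": 0},
    {"claw": 1,"tx": 0,"ty": 0,"tz": 0,"ax": 0,"ay": 0,"az": 0},
    {"claw": 1,"tx": 0,"ty": 0,"tz": 0,"ax": 0,"ay": 0,"az": 0},
    {"claw": 1,"tx": 0,"ty": 0,"tz": 0,"ax": 0,"ay": 0,"az": 0},
  ],
)

```text
clock: 14.17
tcp_pos: [0.5302, -0.0161, 0.2774]
orientation: [1.787, 2.583, 0.002]
contact_force: [3.8, 2.5, -0.2]
grip_width: 0.0213
gripper_force: 59.2
```

```bash
python3 -c "
from h import *
state()"
```

```text
t 14.17 tcp [ 0.5302 -0.0161  0.2774] xax [-0.353  0.936 -0.   ] zax [ 0.001  0.    -1.   ] F [ 3.8  2.5 -0.2] M [ 0.74 -1.    0.15] w 0.0213 g 59.230509996414185
```

Emit:
arm_command(
  plan=[
    {"claw": 1,"tx": 0,"ty": 0.0004,"tz": 0.0003,"ax": 0,"ay": 0,"az": 0},
    {"claw": 1,"tx": 0,"ty": 0,"tz": 0,"ax": 0,"ay": 0,"az": 2},
    {"claw": 1,"tx": 0,"ty": 0,"tz": 0,"ax": 0,"ay": 0,"az": 1},
    {"claw": 1,"tx": 0,"ty": 0,"tz": 0,"ax": 0,"ay": 0,"az": 0},
    {"claw": 1,"tx": 0,"ty": 0,"tz": 0,"ax": 0,"ay": 0,"az": 0},
    {"claw": 1,"tx": 0,"ty": 0,"tz": 0,"ax": 0,"ay": 0,"az": 0},
    {"claw": 1,"tx": 0,"ty": 0,"tz": 0,"ax": 0,"ay": 0,"az": 0},
    {"claw": 1,"tx": 0,"ty": 0,"tz": 0,"ax": 0,"ay": 0,"az": 0},
    {"claw": 1,"tx": 0,"ty": 0,"tz": 0,"ax": 0,"ay": 0,"az": 0},
    {"claw": 1,"tx": 0,"ty": 0,"tz": 0,"ax": 0,"ay": 0,"az": 0},
  ],
)

```text
clock: 15.0
tcp_pos: [0.5305, -0.0161, 0.2772]
orientation: [1.855, 2.535, 0.001]
contact_force: [2.0, 2.6, 4.6]
grip_width: 0.0212
gripper_force: 59.9
```

```bash
python3 -c "
from h import *
state()"
```

```text
t 15.0 tcp [ 0.5305 -0.0161  0.2772] xax [-0.303  0.953  0.   ] zax [ 0.001  0.    -1.   ] F [2.  2.6 4.6] M [ 0.75 -0.61  0.12] w 0.0212 g 59.85928416252136
```

Emit:
arm_command(
  plan=[
    {"claw": 1,"tx": 0,"ty": 0.0002,"tz": 0,"ax": 0,"ay": 0,"az": 1.5},
    {"claw": 1,"tx": 0,"ty": 0,"tz": 0,"ax": 0,"ay": 0,"az": 1},
    {"claw": 1,"tx": 0,"ty": 0,"tz": 0,"ax": 0,"ay": 0,"az": 0},
    {"claw": 1,"tx": 0,"ty": 0,"tz": 0,"ax": 0,"ay": 0,"az": 0},
    {"claw": 1,"tx": 0,"ty": 0,"tz": 0,"ax": 0,"ay": 0,"az": 0},
    {"claw": 1,"tx": 0,"ty": 0,"tz": 0,"ax": 0,"ay": 0,"az": 0},
    {"claw": 1,"tx": 0,"ty": 0,"tz": 0,"ax": 0,"ay": 0,"az": 0},
    {"claw": 1,"tx": 0,"ty": 0,"tz": 0,"ax": 0,"ay": 0,"az": 0},
    {"claw": 1,"tx": 0,"ty": 0,"tz": 0,"ax": 0,"ay": 0,"az": 0},
    {"claw": 1,"tx": 0,"ty": 0,"tz": 0,"ax": 0,"ay": 0,"az": 0},
  ],
)

```text
clock: 15.83
tcp_pos: [0.5306, -0.0161, 0.2773]
orientation: [1.91, 2.494, 0.001]
contact_force: [2.4, 3.1, 5.7]
grip_width: 0.0216
gripper_force: 60.0
```

```bash
python3 -c "
from h import *
state()"
```

```text
t 15.83 tcp [ 0.5306 -0.0161  0.2773] xax [-0.261  0.965  0.   ] zax [ 0.001  0.    -1.   ] F [2.4 3.1 5.7] M [ 0.72 -0.48  0.08] w 0.0216 g 59.962817430496216
```

Emit:
arm_command(
  plan=[
    {"claw": 1,"tx": 0.0002,"ty": 0.0002,"tz": 0,"ax": 0,"ay": 0,"az": 1.5},
    {"claw": 1,"tx": 0,"ty": 0,"tz": 0,"ax": 0,"ay": 0,"az": 1},
    {"claw": 1,"tx": 0,"ty": 0,"tz": 0,"ax": 0,"ay": 0,"az": 0},
    {"claw": 1,"tx": 0,"ty": 0,"tz": 0,"ax": 0,"ay": 0,"az": 0},
    {"claw": 1,"tx": 0,"ty": 0,"tz": 0,"ax": 0,"ay": 0,"az": 0},
    {"claw": 1,"tx": 0,"ty": 0,"tz": 0,"ax": 0,"ay": 0,"az": 0},
    {"claw": 1,"tx": 0,"ty": 0,"tz": 0,"ax": 0,"ay": 0,"az": 0},
    {"claw": 1,"tx": 0,"ty": 0,"tz": 0,"ax": 0,"ay": 0,"az": 0},
    {"claw": 1,"tx": 0,"ty": 0,"tz": 0,"ax": 0,"ay": 0,"az": 0},
    {"claw": 1,"tx": 0,"ty": 0,"tz": 0,"ax": 0,"ay": 0,"az": 0},
  ],
)

```text
clock: 16.67
tcp_pos: [0.5307, -0.0159, 0.2773]
orientation: [1.964, 2.452, 0.001]
contact_force: [1.2, 1.6, 5.6]
grip_width: 0.0217
gripper_force: 60.1
```

```bash
python3 -c "
from h import *
state()"
```

```text
t 16.67 tcp [ 0.5307 -0.0159  0.2773] xax [-0.218  0.976  0.   ] zax [ 0.  0. -1.] F [1.2 1.6 5.6] M [ 0.6  -0.45  0.1 ] w 0.0217 g 60.091155767440796
```

Emit:
arm_command(
  plan=[
    {"claw": 1,"tx": 0.0002,"ty": 0.0001,"tz": -0.0001,"ax": 0,"ay": 0,"az": 1.5},
    {"claw": 1,"tx": 0,"ty": 0,"tz": 0,"ax": 0,"ay": 0,"az": 1.5},
    {"claw": 1,"tx": 0,"ty": 0,"tz": 0,"ax": 0,"ay": 0,"az": 0},
    {"claw": 1,"tx": 0,"ty": 0,"tz": 0,"ax": 0,"ay": 0,"az": 0},
    {"claw": 1,"tx": 0,"ty": 0,"tz": 0,"ax": 0,"ay": 0,"az": 0},
    {"claw": 1,"tx": 0,"ty": 0,"tz": 0,"ax": 0,"ay": 0,"az": 0},
    {"claw": 1,"tx": 0,"ty": 0,"tz": 0,"ax": 0,"ay": 0,"az": 0},
    {"claw": 1,"tx": 0,"ty": 0,"tz": 0,"ax": 0,"ay": 0,"az": 0},
    {"claw": 1,"tx": 0,"ty": 0,"tz": 0,"ax": 0,"ay": 0,"az": 0},
    {"claw": 1,"tx": 0,"ty": 0,"tz": 0,"ax": 0,"ay": 0,"az": 0},
  ],
)

```text
clock: 17.5
tcp_pos: [0.5307, -0.0159, 0.2773]
orientation: [2.029, 2.399, 0.0]
contact_force: [1.4, 1.4, 6.0]
grip_width: 0.0213
gripper_force: 60.0
```

```bash
python3 -c "
from h import *
state()"
```

```text
t 17.5 tcp [ 0.5307 -0.0159  0.2773] xax [-0.166  0.986 -0.   ] zax [ 0. -0. -1.] F [1.4 1.4 6. ] M [ 0.47 -0.4   0.09] w 0.0213 g 60.03999173641205
```

Emit:
arm_command(
  plan=[
    {"claw": 1,"tx": 0.0001,"ty": 0.0001,"tz": -0.0001,"ax": 0,"ay": 0,"az": 1.5},
    {"claw": 1,"tx": 0,"ty": 0,"tz": 0,"ax": 0,"ay": 0,"az": 1.5},
    {"claw": 1,"tx": 0,"ty": 0,"tz": 0,"ax": 0,"ay": 0,"az": 0},
    {"claw": 1,"tx": 0,"ty": 0,"tz": 0,"ax": 0,"ay": 0,"az": 0},
    {"claw": 1,"tx": 0,"ty": 0,"tz": 0,"ax": 0,"ay": 0,"az": 0},
    {"claw": 1,"tx": 0,"ty": 0,"tz": 0,"ax": 0,"ay": 0,"az": 0},
    {"claw": 1,"tx": 0,"ty": 0,"tz": 0,"ax": 0,"ay": 0,"az": 0},
    {"claw": 1,"tx": 0,"ty": 0,"tz": 0,"ax": 0,"ay": 0,"az": 0},
    {"claw": 1,"tx": 0,"ty": 0,"tz": 0,"ax": 0,"ay": 0,"az": 0},
    {"claw": 1,"tx": 0,"ty": 0,"tz": 0,"ax": 0,"ay": 0,"az": 0},
  ],
)

```text
clock: 18.33
tcp_pos: [0.5307, -0.0158, 0.2773]
orientation: [2.091, 2.344, -0.0]
contact_force: [1.8, 0.7, 5.9]
grip_width: 0.0214
gripper_force: 60.0
```

```bash
python3 -c "
from h import *
state()"
```

```text
t 18.33 tcp [ 0.5307 -0.0158  0.2773] xax [-0.114  0.994 -0.   ] zax [ 0. -0. -1.] F [1.8 0.7 5.9] M [ 0.39 -0.4   0.17] w 0.0214 g 59.988605976104736
```

Emit:
arm_command(
  plan=[
    {"claw": 1,"tx": 0,"ty": 0.0001,"tz": -0.0001,"ax": 0,"ay": 0,"az": 1},
    {"claw": 1,"tx": 0,"ty": 0,"tz": 0,"ax": 0,"ay": 0,"az": 1},
    {"claw": 1,"tx": 0,"ty": 0,"tz": 0,"ax": 0,"ay": 0,"az": 0},
    {"claw": 1,"tx": 0,"ty": 0,"tz": 0,"ax": 0,"ay": 0,"az": 0},
    {"claw": 1,"tx": 0,"ty": 0,"tz": 0,"ax": 0,"ay": 0,"az": 0},
    {"claw": 1,"tx": 0,"ty": 0,"tz": 0,"ax": 0,"ay": 0,"az": 0},
    {"claw": 1,"tx": 0,"ty": 0,"tz": 0,"ax": 0,"ay": 0,"az": 0},
    {"claw": 1,"tx": 0,"ty": 0,"tz": 0,"ax": 0,"ay": 0,"az": 0},
    {"claw": 1,"tx": 0,"ty": 0,"tz": 0,"ax": 0,"ay": 0,"az": 0},
    {"claw": 1,"tx": 0,"ty": 0,"tz": 0,"ax": 0,"ay": 0,"az": 0},
  ],
)

```text
clock: 19.17
tcp_pos: [0.5308, -0.0157, 0.2773]
orientation: [2.132, 2.307, -0.001]
contact_force: [1.2, 1.6, 5.2]
grip_width: 0.0212
gripper_force: 59.9
```

```bash
python3 -c "
from h import *
o=state();print(o['tau'])"
```

```text
t 19.17 tcp [ 0.5308 -0.0157  0.2773] xax [-0.079  0.997 -0.   ] zax [-0. -0. -1.] F [1.2 1.6 5.2] M [ 0.35 -0.36  0.25] w 0.0212 g 59.92970645427704
[  0.80223648 -41.79917693   6.75674155 -17.25945354   0.16874313
   0.44050352  -0.23567246]
```

Emit:
arm_command(
  plan=[
    {"claw": 1,"tx": 0,"ty": 0,"tz": 0,"ax": 0,"ay": 0,"az": 0.5},
    {"claw": 1,"tx": 0,"ty": 0,"tz": 0,"ax": 0,"ay": 0,"az": 0.3},
    {"claw": 1,"tx": 0,"ty": 0,"tz": 0,"ax": 0,"ay": 0,"az": 0},
    {"claw": 1,"tx": 0,"ty": 0,"tz": 0,"ax": 0,"ay": 0,"az": 0},
    {"claw": 1,"tx": 0,"ty": 0,"tz": 0,"ax": 0,"ay": 0,"az": 0},
    {"claw": 1,"tx": 0,"ty": 0,"tz": 0,"ax": 0,"ay": 0,"az": 0},
    {"claw": 1,"tx": 0,"ty": 0,"tz": 0,"ax": 0,"ay": 0,"az": 0},
    {"claw": 1,"tx": 0,"ty": 0,"tz": 0,"ax": 0,"ay": 0,"az": 0},
    {"claw": 1,"tx": 0,"ty": 0,"tz": 0,"ax": 0,"ay": 0,"az": 0},
    {"claw": 1,"tx": 0,"ty": 0,"tz": 0,"ax": 0,"ay": 0,"az": 0},
  ],
)

```text
clock: 20.0
tcp_pos: [0.5307, -0.0157, 0.2773]
orientation: [2.148, 2.293, -0.001]
contact_force: [2.1, 1.1, 5.4]
grip_width: 0.0214
gripper_force: 59.9
```

```bash
python3 -c "
from h import *
o=state();print(o['tau'][6])"
```

```text
t 20.0 tcp [ 0.5307 -0.0157  0.2773] xax [-0.065  0.998 -0.   ] zax [-0. -0. -1.] F [2.1 1.1 5.4] M [ 0.26 -0.35  0.25] w 0.0214 g 59.94993031024933
-0.27124824933707714
```

Torque rose from about 0.10 to 0.26 N m as the turn stalled, so the screw is snug and still below 0.36. I'll ease off and lift straight out.

Emit:
arm_command(
  plan=[
    {"claw": 1,"tx": 0,"ty": 0,"tz": 0,"ax": 0,"ay": 0,"az": -1.5},
    {"claw": 1,"tx": 0,"ty": 0,"tz": 0,"ax": 0,"ay": 0,"az": -2},
    {"claw": 1,"tx": 0,"ty": 0,"tz": -0.002,"ax": 0,"ay": 0,"az": 0},
    {"claw": 1,"tx": 0,"ty": 0,"tz": -0.003,"ax": 0,"ay": 0,"az": 0},
    {"claw": 1,"tx": 0,"ty": 0,"tz": -0.006,"ax": 0,"ay": 0,"az": 0},
    {"claw": 1,"tx": 0,"ty": 0,"tz": -0.012,"ax": 0,"ay": 0,"az": 0},
    {"claw": 1,"tx": 0,"ty": 0,"tz": -0.02,"ax": 0,"ay": 0,"az": 0},
    {"claw": 1,"tx": 0,"ty": 0,"tz": -0.02,"ax": 0,"ay": 0,"az": 0},
    {"claw": 1,"tx": 0,"ty": 0,"tz": -0.02,"ax": 0,"ay": 0,"az": 0},
    {"claw": 1,"tx": 0,"ty": 0,"tz": 0,"ax": 0,"ay": 0,"az": 0},
  ],
)

```text
clock: 20.83
tcp_pos: [0.5314, -0.0164, 0.3643]
orientation: [2.076, 2.354, 0.006]
contact_force: [0.2, -0.1, -0.2]
grip_width: 0.0215
gripper_force: 60.1
```

```bash
python3 - <<'E'
from h import *
state()
im,m,T=shot("top")
m4,T4=cam("top")
a=rect(im,m,T,(.5315,-.0165),.042,.05,8000); 
im,m,T=shot("wrist","w6.png")
g=cv2.cvtColor(im,cv2.COLOR_RGB2GRAY)[250:330,200:320]
n,l,s,ce=cv2.connectedComponentsWithStats((g>60).astype(np.uint8)); print([(s[i].tolist(),(ce[i]+[200,250]).round(1).tolist()) for i in range(1,n) if 300<s[i][4]<3000])
find("blade_tip","wrist",T); find("stand","wrist",T)
E
```

```text
t 20.83 tcp [ 0.5314 -0.0164  0.3643] xax [-0.125  0.992  0.   ] zax [ 0.005  0.001 -1.   ] F [ 0.2 -0.1 -0.2] M [-0.    0.01 -0.01] w 0.0215 g 60.12155055999756
[([37, 27, 41, 36, 1130], [256.8, 294.6])]
wrist tip_of blade_tip 0.81 [ 0.5279 -0.0147  0.1237]
wrist tip_of blade_tip 0.67 [ 0.5318 -0.0172 -0.0008]
```

Emit:
arm_command(
  plan=[
    {"claw": 1,"tx": 0.033,"ty": 0.0091,"tz": 0,"ax": 0,"ay": 0,"az": 0},
    {"claw": 1,"tx": 0.033,"ty": 0.0091,"tz": 0,"ax": 0,"ay": 0,"az": 0},
    {"claw": 1,"tx": 0.033,"ty": 0.0091,"tz": 0,"ax": 0,"ay": 0,"az": 0},
    {"claw": 1,"tx": 0.033,"ty": 0.0091,"tz": 0,"ax": 0,"ay": 0,"az": 0},
    {"claw": 1,"tx": 0.033,"ty": 0.0091,"tz": 0,"ax": 0,"ay": 0,"az": 0},
    {"claw": 1,"tx": 0.033,"ty": 0.0091,"tz": 0,"ax": 0,"ay": 0,"az": 0},
    {"claw": 1,"tx": 0.033,"ty": 0.0091,"tz": 0,"ax": 0,"ay": 0,"az": 0},
    {"claw": 1,"tx": 0.033,"ty": 0.0091,"tz": 0,"ax": 0,"ay": 0,"az": 0},
    {"claw": 1,"tx": 0.033,"ty": 0.0091,"tz": 0,"ax": 0,"ay": 0,"az": 0},
    {"claw": 1,"tx": 0.033,"ty": 0.0091,"tz": 0,"ax": 0,"ay": 0,"az": 0},
  ],
)

```text
clock: 21.87
tcp_pos: [0.5786, 0.3248, 0.3586]
orientation: [-2.075, -2.358, 0.005]
contact_force: [-0.2, 0.3, -1.4]
grip_width: 0.0214
gripper_force: 60.1
```

Emit:
arm_command(
  plan=[
    {"claw": 1,"tx": 0,"ty": 0,"tz": 0,"ax": 0,"ay": 0,"az": -7},
    {"claw": 1,"tx": 0,"ty": 0,"tz": 0,"ax": 0,"ay": 0,"az": -7},
    {"claw": 1,"tx": 0,"ty": 0,"tz": 0,"ax": 0,"ay": 0,"az": -7},
    {"claw": 1,"tx": 0,"ty": 0,"tz": 0,"ax": 0,"ay": 0,"az": -7},
    {"claw": 1,"tx": 0,"ty": 0,"tz": 0,"ax": 0,"ay": 0,"az": -7},
    {"claw": 1,"tx": 0,"ty": 0,"tz": 0,"ax": 0,"ay": 0,"az": -7},
    {"claw": 1,"tx": 0,"ty": 0,"tz": 0,"ax": 0,"ay": 0,"az": -7},
    {"claw": 1,"tx": 0,"ty": 0,"tz": 0,"ax": 0,"ay": 0,"az": -7},
    {"claw": 1,"tx": 0,"ty": 0,"tz": 0,"ax": 0,"ay": 0,"az": -7},
    {"claw": 1,"tx": 0,"ty": 0,"tz": 0,"ax": 0,"ay": 0,"az": -7},
  ],
)

```text
clock: 22.7
tcp_pos: [0.5787, 0.323, 0.3584]
orientation: [-0.338, -3.121, 0.004]
contact_force: [-0.7, 0.4, 0.3]
grip_width: 0.0216
gripper_force: 60.1
```

Emit:
arm_command(
  plan=[
    {"claw": 1,"tx": 0,"ty": 0,"tz": 0,"ax": 0,"ay": 0,"az": 0},
    {"claw": 1,"tx": 0,"ty": 0,"tz": 0,"ax": 0,"ay": 0,"az": 0},
    {"claw": 1,"tx": 0,"ty": 0,"tz": 0,"ax": 0,"ay": 0,"az": 0},
    {"claw": 1,"tx": 0,"ty": 0,"tz": 0,"ax": 0,"ay": 0,"az": 0},
    {"claw": 1,"tx": 0,"ty": 0,"tz": 0,"ax": 0,"ay": 0,"az": 0},
    {"claw": 1,"tx": 0,"ty": 0,"tz": 0,"ax": 0,"ay": 0,"az": 0},
    {"claw": 1,"tx": 0,"ty": 0,"tz": 0,"ax": 0,"ay": 0,"az": 0},
    {"claw": 1,"tx": 0,"ty": 0,"tz": 0,"ax": 0,"ay": 0,"az": 0},
    {"claw": 1,"tx": 0,"ty": 0,"tz": 0,"ax": 0,"ay": 0,"az": 0},
    {"claw": 1,"tx": 0,"ty": 0,"tz": 0,"ax": 0,"ay": 0,"az": 0},
  ],
)

```text
clock: 23.53
tcp_pos: [0.5791, 0.3234, 0.3602]
orientation: [0.348, 3.122, 0.0]
contact_force: [-0.5, 0.4, -0.2]
grip_width: 0.0214
gripper_force: 60.1
```

```bash
python3 - <<'E'
from h import *
o=state(); g=np.load("grip.npy"); A=R.from_rotvec(o["orientation"]); G=R.from_rotvec(g[3:])
print("tool shift",A.inv().apply(g[:3]-o["tcp_pos"]).round(4),"turn deg",np.degrees((A.inv()*G).as_rotvec()).round(2))
E
```

```text
t 23.53 tcp [0.5791 0.3234 0.3602] xax [-0.975  0.22  -0.   ] zax [ 0.  0. -1.] F [-0.5  0.4 -0.2] M [ 0.05  0.01 -0.06] w 0.0214 g 60.05227088928223
tool shift [-0.0008  0.0002  0.1098] turn deg [-0.04 -0.03  0.19]
```

Emit:
arm_command(
  plan=[
    {"claw": 1,"tx": -0.0008,"ty": 0.0002,"tz": 0.015,"ax": 0,"ay": 0,"az": 0},
    {"claw": 1,"tx": 0,"ty": 0,"tz": 0.02,"ax": 0,"ay": 0,"az": 0},
    {"claw": 1,"tx": 0,"ty": 0,"tz": 0.01,"ax": 0,"ay": 0,"az": 0},
    {"claw": 1,"tx": 0,"ty": 0,"tz": 0.007,"ax": 0,"ay": 0,"az": 0},
    {"claw": 1,"tx": 0,"ty": 0,"tz": 0.005,"ax": 0,"ay": 0,"az": 0},
    {"claw": 1,"tx": 0,"ty": 0,"tz": 0.004,"ax": 0,"ay": 0,"az": 0},
    {"claw": 1,"tx": 0,"ty": 0,"tz": 0.004,"ax": 0,"ay": 0,"az": 0},
    {"claw": 1,"tx": 0,"ty": 0,"tz": 0.004,"ax": 0,"ay": 0,"az": 0},
    {"claw": 1,"tx": 0,"ty": 0,"tz": 0,"ax": 0,"ay": 0,"az": 0},
    {"claw": 1,"tx": 0,"ty": 0,"tz": 0,"ax": 0,"ay": 0,"az": 0},
  ],
)

```text
clock: 24.37
tcp_pos: [0.58, 0.3234, 0.2913]
orientation: [0.348, 3.122, 0.0]
contact_force: [-0.8, 0.8, -0.9]
grip_width: 0.0213
gripper_force: 60.1
```

```bash
python3 -c "
from h import *
state()"
```

```text
t 24.37 tcp [0.58   0.3234 0.2913] xax [-0.976  0.22  -0.   ] zax [ 0.  0. -1.] F [-0.8  0.8 -0.9] M [-0.04  0.01 -0.01] w 0.0213 g 60.05672335624695
```

Emit:
arm_command(
  plan=[
    {"claw": 1,"tx": 0,"ty": 0,"tz": 0.007,"ax": 0,"ay": 0,"az": 0},
    {"claw": 1,"tx": 0,"ty": 0,"tz": 0.008,"ax": 0,"ay": 0,"az": 0},
    {"claw": 1,"tx": 0,"ty": 0,"tz": 0.008,"ax": 0,"ay": 0,"az": 0},
    {"claw": 1,"tx": 0,"ty": 0,"tz": 0.007,"ax": 0,"ay": 0,"az": 0},
    {"claw": 1,"tx": 0,"ty": 0,"tz": 0.005,"ax": 0,"ay": 0,"az": 0},
    {"claw": 1,"tx": 0,"ty": 0,"tz": 0.003,"ax": 0,"ay": 0,"az": 0},
    {"claw": 1,"tx": 0,"ty": 0,"tz": 0.0015,"ax": 0,"ay": 0,"az": 0},
    {"claw": 1,"tx": 0,"ty": 0,"tz": 0.0008,"ax": 0,"ay": 0,"az": 0},
    {"claw": 1,"tx": 0,"ty": 0,"tz": 0,"ax": 0,"ay": 0,"az": 0},
    {"claw": 1,"tx": 0,"ty": 0,"tz": 0,"ax": 0,"ay": 0,"az": 0},
  ],
)

```text
clock: 25.2
tcp_pos: [0.5801, 0.3234, 0.2512]
orientation: [0.348, 3.122, 0.001]
contact_force: [-0.2, 0.9, -0.8]
grip_width: 0.0212
gripper_force: 60.1
```

```bash
python3 -c "
from h import *
state()"
```

```text
t 25.2 tcp [0.5801 0.3234 0.2512] xax [-0.976  0.22  -0.   ] zax [ 0.001  0.    -1.   ] F [-0.2  0.9 -0.8] M [ 0.01  0.01 -0.01] w 0.0212 g 60.05688786506653
```

Another 0.8 mm to contact, then open to the earlier width (claw 0.3) and retreat upward.

Emit:
arm_command(
  plan=[
    {"claw": 1,"tx": 0,"ty": 0,"tz": 0.0005,"ax": 0,"ay": 0,"az": 0},
    {"claw": 1,"tx": 0,"ty": 0,"tz": 0.0004,"ax": 0,"ay": 0,"az": 0},
    {"claw": 1,"tx": 0,"ty": 0,"tz": 0,"ax": 0,"ay": 0,"az": 0},
    {"claw": 1,"tx": 0,"ty": 0,"tz": 0,"ax": 0,"ay": 0,"az": 0},
    {"claw": 0.6,"tx": 0,"ty": 0,"tz": 0,"ax": 0,"ay": 0,"az": 0},
    {"claw": 0.4,"tx": 0,"ty": 0,"tz": 0,"ax": 0,"ay": 0,"az": 0},
    {"claw": 0.3,"tx": 0,"ty": 0,"tz": 0,"ax": 0,"ay": 0,"az": 0},
    {"claw": 0.3,"tx": 0,"ty": 0,"tz": 0,"ax": 0,"ay": 0,"az": 0},
    {"claw": 0.3,"tx": 0,"ty": 0,"tz": 0,"ax": 0,"ay": 0,"az": 0},
    {"claw": 0.3,"tx": 0,"ty": 0,"tz": 0,"ax": 0,"ay": 0,"az": 0},
  ],
)

```text
clock: 26.03
tcp_pos: [0.5799, 0.3234, 0.2499]
orientation: [-0.347, -3.122, 0.0]
contact_force: [0.4, 0.9, 0.4]
grip_width: 0.0598
gripper_force: 0.0
```

Emit:
arm_command(
  plan=[
    {"claw": 0.3,"tx": 0,"ty": 0,"tz": -0.005,"ax": 0,"ay": 0,"az": 0},
    {"claw": 0.3,"tx": 0,"ty": 0,"tz": -0.015,"ax": 0,"ay": 0,"az": 0},
    {"claw": 0.3,"tx": 0,"ty": 0,"tz": -0.025,"ax": 0,"ay": 0,"az": 0},
    {"claw": 0.3,"tx": 0,"ty": 0,"tz": -0.025,"ax": 0,"ay": 0,"az": 0},
    {"claw": 0.3,"tx": 0,"ty": 0,"tz": -0.025,"ax": 0,"ay": 0,"az": 0},
    {"claw": 0.3,"tx": 0,"ty": 0,"tz": -0.025,"ax": 0,"ay": 0,"az": 0},
    {"claw": 0.3,"tx": -0.01,"ty": 0,"tz": -0.025,"ax": 0,"ay": 0,"az": 0},
    {"claw": 0.3,"tx": -0.03,"ty": 0,"tz": 0,"ax": 0,"ay": 0,"az": 0},
    {"claw": 0.3,"tx": 0,"ty": 0,"tz": 0,"ax": 0,"ay": 0,"az": 0},
    {"claw": 0.3,"tx": 0,"ty": 0,"tz": 0,"ax": 0,"ay": 0,"az": 0},
  ],
)

```text
clock: 26.87
tcp_pos: [0.6201, 0.3133, 0.3954]
orientation: [0.351, 3.121, -0.0]
contact_force: [-0.9, -1.0, -0.3]
grip_width: 0.0601
gripper_force: 0.0
```

```bash
python3 - <<'E'
from h import *
state()
im,m,T=shot("wrist","w9.png")
for t in("driver","awl","stand"): find(t,"wrist",T); 
find("driver","wrist",T,"boxes_of")
a=rect(im,m,T,(.545,.327),.126,.16,2500)
im,m,T=shot("top","top9.png"); b=rect(im,m,T,(.53,-.016),.042,.05,8000)
cv2.imwrite("pics/final.png",np.hstack([a,b])[:,:,::-1])
E
```

```text
t 26.87 tcp [0.6201 0.3133 0.3954] xax [-0.975  0.222 -0.001] zax [ 0.001 -0.    -1.   ] F [-0.9 -1.  -0.3] M [-0.01  0.04 -0.03] w 0.0601 g 0.0
wrist tip_of driver 0.93 [0.6554 0.4591 0.0139]
wrist tip_of driver 0.91 [0.6606 0.3596 0.0124]
wrist tip_of driver 0.77 [0.5787 0.3222 0.0115]
wrist tip_of awl 0.59 [0.5107 0.3334 0.0119]
wrist tip_of stand 0.92 [ 0.5463  0.3316 -0.0032]
wrist boxes_of driver 0.87 [0.6929 0.3976 0.0299]
wrist boxes_of driver 0.75 [0.5733 0.3232 0.1271]
wrist boxes_of driver 0.75 [0.6415 0.2862 0.0192]
```

View pics/final.png

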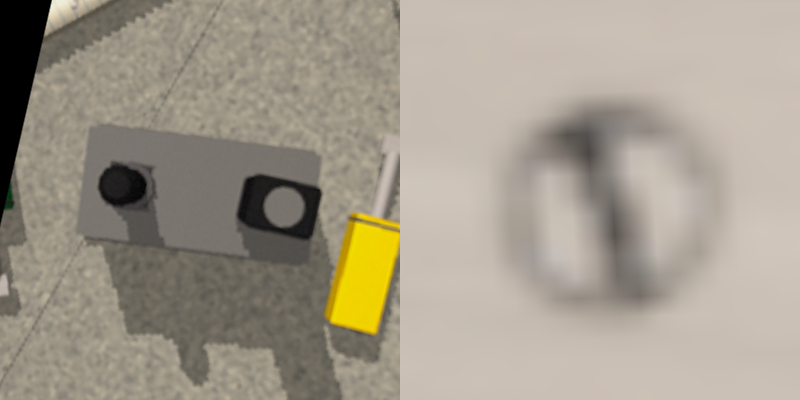

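The driver is back upright in its hole (285,207), the awl is untouched (122,185), and the slot has turned to about -75°. Handing in.

```bash
python3 -c "
from bench import r
print(r.hand_in())"
```

```text
the job is handed in; nothing more can be done
None
```

The job is handed in: I turned the screw clockwise until it came up snug (torque rose to about 0.26 N m, under the 0.36 N m limit), then put the driver back upright and fully down in its hole and let go, touching nothing else, at about 27 s on the robot's clock; no verdict was returned.

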